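Shut the ball case and turn the ball dish to it

ROBOT

A 7-joint arm with a two-finger parallel gripper is mounted at the origin on the work surface. World frame = base frame: x ahead of the robot, y to its left, z up, the work surface at z = 0. Lengths are in m, angles in rad, forces in N, time in s.
With the tool pointing down it reaches from about 0.425 to 0.875 m from the base axis. Payload 4.7 kg.
Tool frame: the origin (TCP) lies midway between the tips of the shut fingers; the grasp point (between the pads) lies 19 mm behind it; x points along the fingers, y is the direction in which the jaws open and shut, and the axes are right-handed (so a half turn about x gives the same grasp; the last joint's range is limited). The gripper opens to 85 mm and grips with 20 to 120 N. Pads are 22 mm wide; open, the fingers measure 114 mm over their backs; the gripper's body (76 mm by 85 mm) begins 54 mm behind the grasp point. The pads swing forward as they close: fully open they stand 13 mm farther back than shut.
Start: joints at [-1.177, 0.321, -0.07, 1.45, 0.023, 1.371, -0.057], TCP at [0.241, 0.604, 0.231] pointing down, gripper open.
Joint ranges: [-2.86, 2.86], [-0.3, 2.09], [-1.38, 1.24], [0.06, 2.45], [-1.56, 4.7], [0.09, 2.05], [-2.69, 2.69]. Speed limits (rad/s): [2.57, 2.57, 3.14, 3.14, 3.14, 3.14, 3.14].

INTERFACE

Orientations are given as [roll, pitch, yaw] about the fixed x, y, z axes, in that order (R = Rz(yaw) Ry(pitch) Rx(roll)).
In Python, from cell import manip gives the robot as it stands.
- The arm moves only by the tool send_rows, never from a script. Its argument "deltas" is a list of rows, each a list of 2 entries, a list of its own where there are three numbers: the shift along the tool's x, y, z in mm, then the turn, a rotation vector about the tool's x, y, z in rad. In form: [[[tx, ty, tz], [wx, wy, wz]], ...]. A call has 1 to 10 rows; each row shifts and turns the commanded pose from where the row before left it, along the tool's axes as they then stand; what a row does not reach is not made up. A row lasts 1/8 s, in which the tool goes at most 62.5 mm and 10.7 degrees, less where a joint would pass 70% of its speed; a pose out of reach is approached as far as the arm can. A call with a gripper value outside its range is refused whole. "hand" is the gripper command: -1 is shut, 1 is fully open, values between are in proportion, set as the call begins (left out, the last holds). The fingers move at their own pace and stop on an object; "newtons" is the grip in N (left out, the last holds). Time passes only in rows, so rows that do not move let the fingers close. It gives the time, the measured TCP pose, the force and the opening at its end, in the units of the state.
- manip.get_obs(): the state, without advancing time (a new reading comes with each control period).
- manip.capture(name): name is "scene" or "top" or "wrist"; returns the picture (400x640x3 uint8, blue, green, red); there is no depth.
- manip.camera_params(name): a dict with "mtx" (3x3 intrinsics, pixels), "rvec" (rotation vector, rad) and "tvec" (3), from world to camera coordinates, as OpenCV has them. Camera axes: x right, y down, z forward; pixel columns grow to the right and rows downward; lengths in m; the calibration is good to about 2 mm. A picture is of the moment at which its call begins: read the wrist's pose just before it. camera_params takes no time and is no camera call; for the wrist camera it gives the pose at the moment of the call.
- manip.sign_off(): hands the job in, once; it reports no verdict.
The state is a dict: "clock": time; "qpos": joint angles; "joint_velocities": joint speeds; "effort": joint torques, N m; "eef_pos": TCP position; "eef_rot": TCP orientation; "force": force on the tool from outside, world axes, zero at the start; "torque": the same for the moment, N m; "width": opening from 0.0 (shut) to 1.0 (fully open).
Only numpy, scipy, OpenCV 4.12 (cv2) and the standard library are available. Lean on these libraries where they do the work, as an engineer would, in place of code of your own. Each camera call takes 0.05 s, during which the arm holds its last target. There are 200 camera calls.

TASK

Press the lid of the grey ball case down past its spring catch until it is fully shut. Then lift the steel dish by its wooden bar about 10 cm straight up and turn it about a quarter turn, so that its pouring lip points at the collar on the case's lid, keeping the dish level and the loose ball in its middle all the while. Finish still holding the dish up there, level and still, with the lid still shut and the tape roll, folding rule and awl left where they lie.

Things in the scene. Friction and masses are not known exactly. Their poses are not given: they have to be found in the camera images.
- case: Grey steel case fixed to the bench, 140 (x) by 120 (y) by 60 mm high, 67.5 mm with the lid shut. Origin on the bench under its centre; x points from front (catch side) to hinge side. A 24 mm wide, 62 mm high spring catch stands 16 mm ahead of the front wall's middle (20 when pushed). Case and dish lie on opposite sides of the robot's x axis; which is which varies.
- case_lid (a joint): Angle of the case's lid in rad: 0 is fully shut, more is more open, 1.3 the most. Starts between 0.35 and 0.8. The stiff hinge leaves it where it is put; the catch stops it at about 0.08, and it takes some 6 to 12 N at the pad to snap past to 0, where the catch keeps it.
- lid_hinge (a point): Point on the lid's hinge line, in the middle of the case's rear upper edge, 60.5 mm above the bench. The frame turns with the lid: its -x points from the hinge along the lid to the front edge (140 mm away), its z out of the lid's outer face (7 mm above this point), its y along the hinge line.
- lid_pad (a point): Centre of the top of the black rubber thumb pad (30 by 50 mm) on the lid's outer face near its front edge, 118 mm from the hinge and 9 mm above the hinge line's plane. Moves with the lid; 69.5 mm above the bench when shut. Press here.
- collar (a point): Centre of the mouth of the round steel filler collar on the lid (46 mm across, 18 mm high), on the middle line of the lid 62 mm from the hinge and 25 mm above the hinge line's plane. Moves with the lid.
- dish: Loose round stainless dish, 131 mm across, about 0.35 kg, its inside sloping 14 degrees up from a small flat middle to a rim 18 mm high. Origin under its centre (on the bench at the start); x points to its pouring lip, z up.
- dish_bar (a point): Centre of the wooden carrying bar over the dish's centre, 85 mm above the dish's underside: 14 mm thick (along the dish's x), 100 mm long (along its y), 16 mm high, on two 7 mm wire posts 60 mm either side of the centre. The ball beneath it reaches 28 mm above the underside. Axes as the dish's.
- dish_lip (a point): Tip of the dish's pouring lip (27 mm wide), 95 mm from the dish's centre along its x, 18 mm above its underside.
- dish_well (a point): Where the ball's centre is when it lies in the very middle of the dish: 16 mm above the underside, on the dish's axis.
- ball_center (a point): Centre of the loose steel ball, 24 mm across, 56 g, lying in the middle of the dish; it can roll about 7 mm on the flat before the slope holds it.
- tape_roll: White tape roll lying flat, 56 mm across, 26 mm high, origin under its centre. Leave alone.
- rule: Folded wooden rule, 90 by 200 by 14 mm, origin under its centre, length along its y. Leave alone.
- awl: Awl lying down, 180 mm long, 27 mm thick, wooden handle to its -x (ends 60 mm from the origin), steel spike to +x. Leave alone.
Things that resemble listed ones, but are neither listed nor needed, are in the scene too. What is shaped like the dish but orange or yellow is not meant.

How it is judged:
By the outcome, as a careful person would: the job done as asked, in the order asked, and still so for the second after the job is handed in, while the arm keeps its last pose, push and grip.
It also fails if it takes over 58 s, if anything falls off the work surface, if the arm or the gripper's body presses on something with over 40 N, if the wrist force passes 120 N, or if a joint passes its speed limit or range.

## Working session

There is one attempt and no reset: what is moved stays moved. The work goes in short steps, Python scripts to look and compute and a tool call to move; the robot and the scene stay as the last step left them, time stands still between calls to the robot, and variables do not carry over. Pictures are saved under pics/ and viewed, about 8 in all and at most 12, crops included, and the job is handed in when it is done.

Besides the shell and the picture viewer there is one more tool, called after "Emit:" as name(argument=value, ...) on one line, values as JSON. send_rows: Moves the arm, as the interface text tells. Its arguments: {"type":"object","properties":{"deltas":{"type":"array"},"hand":{"type":"number"},"newtons":{"type":"number"}},"required":["deltas"]}

```bash
mkdir -p pics; ls
cat > h.py <<'E'
import numpy as np, cv2
from scipy.spatial.transform import Rotation as R
from cell import manip
def cam(n):
    p=manip.camera_params(n); return np.array(p["mtx"],float),cv2.Rodrigues(np.array(p["rvec"],float))[0],np.array(p["tvec"],float).ravel()
def ray(c,uv):
    K,Rm,t=c; d=Rm.T@np.linalg.inv(K)@np.array([uv[0],uv[1],1.]); return -Rm.T@t,d/np.linalg.norm(d)
def onz(c,uv,z):
    o,d=ray(c,uv); return o+d*(z-o[2])/d[2]
def proj(c,P):
    K,Rm,t=c; q=(np.atleast_2d(P)@Rm.T+t)@K.T; return q[:,:2]/q[:,2:]
def tri(c1,u1,c2,u2):
    o1,d1=ray(c1,u1);o2,d2=ray(c2,u2);s=np.linalg.lstsq(np.c_[d1,-d2],o2-o1,rcond=None)[0]
    a,b=o1+s[0]*d1,o2+s[1]*d2; return (a+b)/2,np.linalg.norm(a-b)
def tool(): 
    o=manip.get_obs(); return np.array(o["eef_pos"]),R.from_euler("xyz",o["eef_rot"])
E
python3 - <<'E'
from h import *
print(manip.get_obs())
for n in("scene","top"):
    im=manip.capture(n); cv2.imwrite(f"pics/{n}0.png",im); c=cam(n); print(n,-c[1].T@c[2])
E
```

```text
pics
{'clock': 0.0, 'qpos': array([-1.17690085,  0.32180501, -0.07008756,  1.45166704,  0.02261784,
        1.37079508, -0.0569142 ]), 'joint_velocities': array([-8.42402384e-04,  1.56186413e-03, -4.30794974e-04, -1.05642574e-04,
       -4.96926924e-04,  3.84038102e-04,  7.55146292e-05]), 'effort': array([-5.02096354e-04, -4.93573415e+01, -3.82160665e-01, -3.14331293e+01,
        1.30820493e-02,  1.14245104e-02,  6.05907218e-06]), 'eef_pos': array([0.24082706, 0.60316634, 0.2302392 ]), 'eef_rot': array([-1.50992678,  1.56890888, -1.88969982]), 'force': array([ 0.17132502, -0.50827329,  0.44836819]), 'torque': array([-0.00302953,  0.04680185, -0.07529827]), 'width': 0.9998048482993163}
scene [1.33139759 0.27370953 0.75202174]
top [0.45455715 0.10341412 1.11985035]
```

View pics/top0.png

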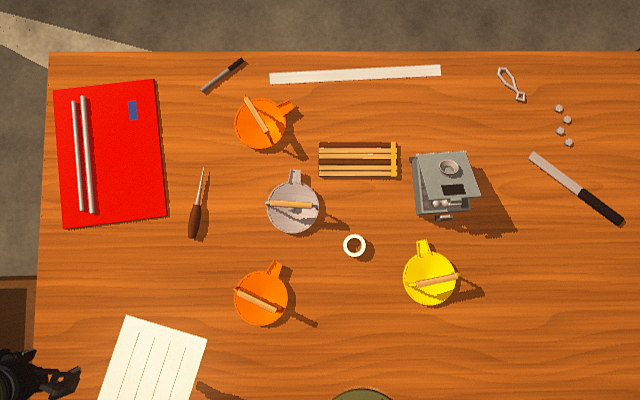

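View pics/scene0.png

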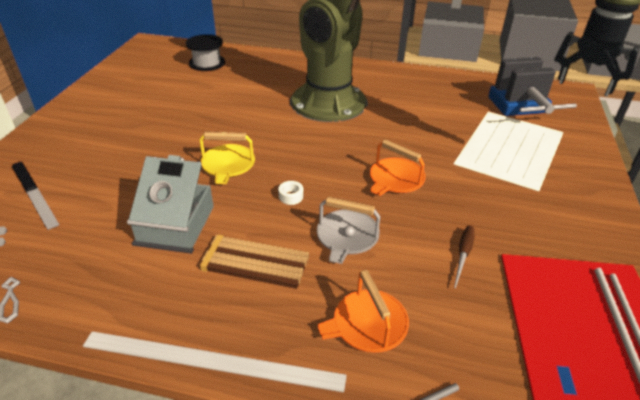

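The steel-grey dish is at (292,208) in the top view. Its orange and yellow look-alikes are at (262,122), (260,297) and (430,278). Only the grey one fits the description, and it holds the ball. The case is at (445,185) with its catch facing the robot. One crop will confirm this and give me the pixels.

Run:
```python
from h import *
t=cv2.imread("pics/top0.png");s=cv2.imread("pics/scene0.png")
def cr(im,x,y,w=100,h=75): return cv2.resize(im[y:y+h,x:x+w],None,fx=4,fy=4,interpolation=cv2.INTER_CUBIC)
a=np.hstack([cr(t,245,165),cr(t,395,148)]);b=np.hstack([cr(s,300,192),cr(s,120,145,100,110)[:, :400][:300]]) if 0 else np.hstack([cr(s,300,192),cv2.resize(s[148:253,122:222],(400,300))])
cv2.imwrite("pics/crop.png",np.vstack([a,b]))
```

```text
(no output)
```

View pics/crop.png

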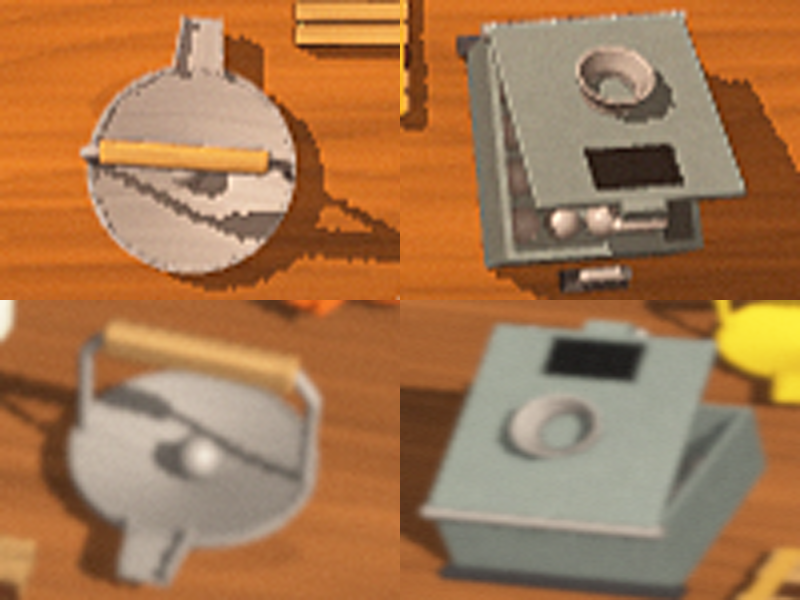

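Run:
```python
from h import *
T=cam("top");S=cam("scene")
for n,a,b in [("bar",(291,204),(350,206.2)),("barend+y",(270,203.3),(373.7,211)),("barend-y",(312,204.8),(327,201)),("lip",(295.7,169.5),(337,262.0)),("pad",(453.7,189.7),(170.7,168.6)),("collar",(449,167.5),(161,191.7)),("rearmid",(441,152.8),(157.5,225.3)),("frontL",(430.3,200.3),(195.5,162.0))]:
    p,e=tri(T,a,S,b); print(n,p.round(4),"gap",round(e,4))
print("dish ctr",onz(T,(293.2,207.7),.018),"lip",onz(T,(295.7,169.5),.018),"bar z.09",onz(T,(291,204),.09),onz(T,(270,203.3),.09),onz(T,(312,204.8),.09))
p,r=tool();print(r.as_matrix().round(3))
W=cam("wrist"); print("wristcam in tool",r.inv().apply(-W[1].T@W[2]-p).round(3),(r.as_matrix().T@W[1].T).round(2),W[0][0,0])
```

```text
bar [0.556  0.1635 0.0822] gap 0.0005
barend+y [0.5582 0.2126 0.0817] gap 0.0002
barend-y [0.5534 0.1146 0.0838] gap 0.0016
lip [0.65   0.157  0.0139] gap 0.0039
pad [ 0.581  -0.2086  0.1265] gap 0.0015
collar [ 0.6357 -0.2058  0.1089] gap 0.0002
rearmid [ 0.6809 -0.2019  0.0594] gap 0.0017
frontL [ 0.558  -0.1571  0.1351] gap 0.0089
dish ctr [0.55301064 0.16149853 0.018     ] lip [0.64957427 0.15489464 0.018     ] bar z.09 [0.55529931 0.1628079  0.09      ] [0.55735909 0.21175802 0.09      ] [0.55300152 0.11378447 0.09      ]
[[-0.001  0.371  0.929]
 [-0.002  0.929 -0.371]
 [-1.    -0.002  0.   ]]
wristcam in tool [-0.143  0.001 -0.074] [[-0.   -0.29  0.96]
 [ 1.   -0.    0.  ]
 [ 0.    0.96  0.29]] 292.2570147473334
```

The crop confirms the steel-grey dish: it has the wooden bar, the ball is beneath it, and the lip points along +x. The case lid is about 0.5 rad open. All heights fit. I'll shut the fingers, travel past the middle of the bench, and turn the tool to the dish's yaw.

Emit:
send_rows(deltas=[[[0,-37,43],[0,0,0]],[[0,-37,43],[0,0,0]],[[0,-37,43],[0,0,0]],[[0,-37,43],[0,0,0]],[[0,-37,43],[0,0,0]],[[0,-37,43],[0,0,0]],[[0,-37,43],[0,0,0]],[[0,-37,43],[0,0,0]],[[0,-37,43],[0,0,0]],[[0,-37,43],[0,0,0]]], hand=-1, newtons=40)

```text
clock: 1.35
eef_pos: [0.5036, 0.099, 0.2312]
eef_rot: [1.932, 1.57, 1.553]
force: [0.9, 0.6, 0.8]
width: -0.002
```

Emit:
send_rows(deltas=[[[0,0,0],[0.156,0,0]],[[0,0,0],[0.156,0,0]],[[0,0,0],[0.156,0,0]],[[0,0,0],[0.156,0,0]],[[0,0,0],[0.156,0,0]],[[0,0,0],[0.156,0,0]],[[0,0,0],[0.156,0,0]],[[0,0,0],[0.156,0,0]],[[0,0,0],[0,0,0]]])

```text
clock: 2.48
eef_pos: [0.5029, 0.1006, 0.231]
eef_rot: [-1.328, 1.57, -2.954]
force: [-0.4, 0.9, -0.3]
width: -0.005
```

Emit:
send_rows(deltas=[[[0,12,38],[0,0,0]],[[0,12,38],[0,0,0]],[[0,12,38],[0,0,0]],[[0,12,38],[0,0,0]],[[0,11,38],[0,0,0]],[[0,11,38],[0,0,0]],[[20,11,38],[0,0,0]],[[25,11,38],[0,0,0]],[[20,0,0],[0,0,0]],[[0,0,0],[0,0,0]]])

```text
clock: 3.72
eef_pos: [0.5765, -0.2069, 0.1642]
eef_rot: [-1.886, 1.566, 2.772]
force: [0.8, 0.2, 0.8]
width: 0.002
```

Run:
```python
from h import *
p,r=tool();print(p,r.as_matrix().round(3))
a=manip.capture("top")[130:240,380:520];b=manip.capture("scene")[130:250,110:270]
cv2.imwrite("pics/press0.png",np.hstack([cv2.resize(a,(400,314)),cv2.resize(b,(400,314))]))
```

```text
[ 0.57648909 -0.20687315  0.16419157] [[-0.004  0.998 -0.055]
 [ 0.002 -0.055 -0.998]
 [-1.    -0.004 -0.001]]
```

View pics/press0.png

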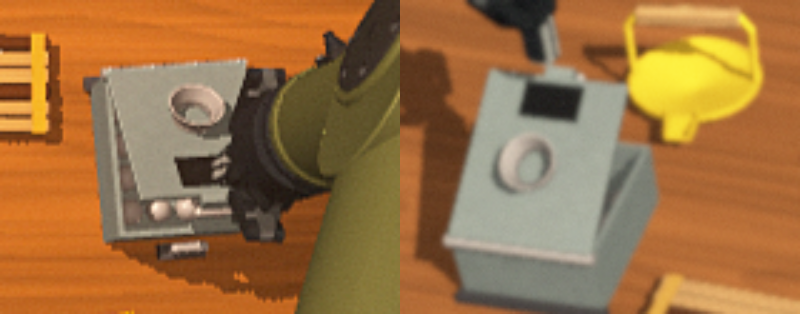

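The fingers are shut just above the pad. Next I press, following the lid's arc.

Emit:
send_rows(deltas=[[[15,0,0],[0,0,0]],[[15,0,0],[0,0,0]],[[6,0,0],[0,0,0]],[[6,-2,0],[0,0,0]],[[6,-2,0],[0,0,0]],[[6,-3,0],[0,0,0]],[[6,-2,0],[0,0,0]],[[6,-2,0],[0,0,0]],[[6,-1,0],[0,0,0]],[[4,-1,0],[0,0,0]]])

```text
clock: 5.08
eef_pos: [0.5646, -0.2073, 0.0898]
eef_rot: [-2.044, 1.57, 2.612]
force: [0.2, -0.2, 0.2]
width: -0.0
```

Run:
```python
from h import *
print(manip.get_obs()["force"])
a=manip.capture("top")[130:240,380:520];b=manip.capture("scene")[130:250,110:270];w=manip.capture("wrist")
cv2.imwrite("pics/press1.png",np.vstack([np.hstack([cv2.resize(a,(400,300)),cv2.resize(b,(400,300))]),np.hstack([cv2.resize(w,(480,300)),np.zeros((300,320,3),np.uint8)])]))
```

```text
[ 0.1503991  -0.24745207  0.2489341 ]
```

View pics/press1.png

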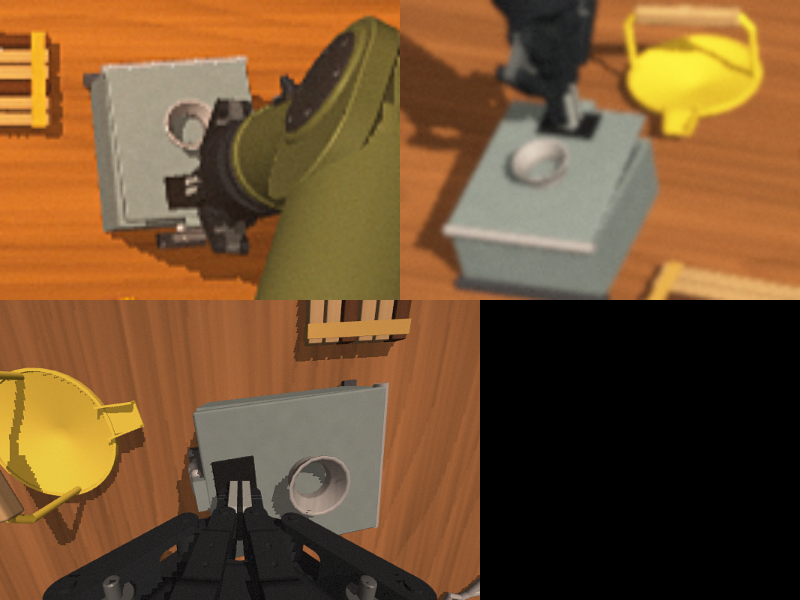

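The tips are on the pad at about wrist-view (240,490), and the lid has come down to about 0.17 rad. I'll press on, slower.

Emit:
send_rows(deltas=[[[4,-1,0],[0,0,0]],[[4,0,0],[0,0,0]],[[2,0,0],[0,0,0]],[[2,0,0],[0,0,0]],[[2,0,0],[0,0,0]],[[2,0,0],[0,0,0]],[[2,0,0],[0,0,0]],[[2,0,0],[0,0,0]]])

```text
clock: 6.22
eef_pos: [0.564, -0.2073, 0.0702]
eef_rot: [1.568, 1.57, -0.059]
force: [-0.4, -0.6, -0.2]
width: 0.001
```

Emit:
send_rows(deltas=[[[1.5,0,0],[0,0,0]],[[1.5,0,0],[0,0,0]],[[0,0,0],[0,0,0]]])

```text
clock: 6.6
eef_pos: [0.564, -0.2073, 0.0694]
eef_rot: [2.788, 1.57, 1.16]
force: [-6.0, 2.3, 14.1]
width: 0.0
```

Emit:
send_rows(deltas=[[[1.5,0,0],[0,0,0]],[[0,0,0],[0,0,0]]])

```text
clock: 6.85
eef_pos: [0.564, -0.2073, 0.0692]
eef_rot: [2.827, 1.569, 1.2]
force: [-8.6, 3.8, 22.8]
width: 0.001
```

Emit:
send_rows(deltas=[[[-15,0,0],[0,0,0]],[[-30,0,0],[0,0,0]],[[-40,0,0],[0,0,0]],[[-40,0,0],[0,0,0]],[[-25,0,-30],[0,0,0]],[[0,0,-58],[0,0,0]],[[0,0,-58],[0,0,0]],[[0,0,-58],[0,0,0]],[[0,0,-58],[0,0,0]]], hand=1)

```text
clock: 7.98
eef_pos: [0.5787, 0.0563, 0.2159]
eef_rot: [1.973, 1.57, 0.345]
force: [0.8, -0.8, 0.4]
width: 1.001
```

Run:
```python
from h import *
p,r=tool();print(p,r.as_matrix().round(3))
t=manip.capture("top");s=manip.capture("scene");W=cam("wrist");w=manip.capture("wrist")
for n,i in zip("tsw",(t,s,w)): cv2.imwrite(f"pics/raw_{n}.png",i)
cv2.imwrite("pics/p2.png",np.vstack([np.hstack([cv2.resize(t[140:230,395:515],(400,300)),cv2.resize(s[145:250,120:260],(400,300))]),np.hstack([cv2.resize(w,(480,300)),cv2.resize(t[160:240,250:335],(320,300))])]))
S=cam("scene");T=cam("top")
for a in(0,.08):
    h=np.array([.6795,-.2015,.0605]);ez=R.from_euler("zy",[.06,a])  # pitch + raises -x
    for n,v in(("pad",(-.118,0,.009)),("collar",(-.062,0,.025))):
        P=h+ez.apply(v);print(a,n,P.round(4),proj(T,P).round(1),proj(S,P).round(1))
```

```text
[0.57874027 0.05633372 0.21589868] [[ 0.001  0.998 -0.057]
 [ 0.    -0.057 -0.998]
 [-1.     0.001 -0.   ]]
0 pad [ 0.5617 -0.2086  0.0695] [[446.4 200.9]] [[179.  184.7]]
0 collar [ 0.6176 -0.2052  0.0855] [[446.1 176.8]] [[167.4 195.2]]
0.08 pad [ 0.5628 -0.2086  0.0789] [[447.5 200. ]] [[178.1 181.6]]
0.08 collar [ 0.6198 -0.2052  0.0904] [[446.6 175.5]] [[166.5 194.1]]
```

View pics/p2.png

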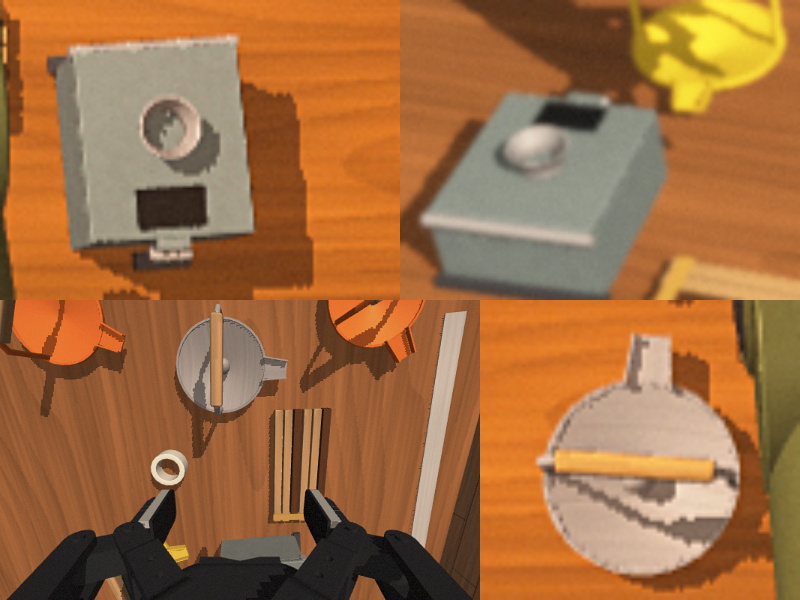

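The lid is flush and the tongue sits under the catch, so it is shut. The tip reached z = 69.4 mm at 14 N, and 69.5 mm is the fully shut height. Now I refine the bar position from this wrist view.

Run:
```python
from h import *
W=cam("wrist");T=cam("top");w=cv2.imread("pics/raw_w.png")
c=w[0:160,240:340]; h=cv2.cvtColor(c,cv2.COLOR_BGR2HSV)
m=((h[...,1]>90)&(h[...,2]>150)).astype(np.uint8)
n,l,st,ce=cv2.connectedComponentsWithStats(m)
for i in range(1,n):
    if st[i,4]>200:
        rc=cv2.minAreaRect(np.argwhere(l==i)[:,::-1].astype(np.float32)); b=cv2.boxPoints(rc)+[240,0]; print(st[i],rc)
        b=b[np.argsort(b[:,1])]; e=[b[:2].mean(0),b[2:].mean(0)]
        P=[onz(W,u,.091) for u in e]; print(e,np.round(P,4),np.mean(P,0).round(4)); d=P[0]-P[1]; print("len",np.linalg.norm(d),"yaw",np.degrees(np.arctan2(-d[0],d[1])))
        print("tri",tri(W,np.mean(e,0),T,(291,204)))
print("lip",onz(W,(384,92),.018),"lip top",onz(T,(295.7,169.5),.018))
print("collar",onz(T,(446,179),.0855))
```

```text
[  0   0  17  55 402] ((8.0, 27.0), (16.0, 54.0), 0.0)
[array([248.,   0.]), array([248.,  54.])] [[0.5302 0.2224 0.091 ]
 [0.5255 0.1839 0.091 ]] [0.5279 0.2031 0.091 ]
len 0.03878242782101159 yaw -6.8905587558834265
tri (array([0.54831937, 0.16337136, 0.21505717]), np.float64(0.018670494183420643))
[  15    0   85  141 3672] ((56.99999237060547, 69.99998474121094), (83.99998474121094, 139.99996948242188), 0.0)
[array([296.99999237,   0.        ]), array([296.99999237, 139.99996948])] [[0.5689 0.2204 0.091 ]
 [0.5611 0.112  0.091 ]] [0.565  0.1662 0.091 ]
len 0.10871358407594656 yaw -4.110795554866945
tri (array([0.56082191, 0.16949675, 0.05635223]), np.float64(0.010447038363890755))
[ 84 132  16  28 242] ((91.5, 145.5), (27.0, 15.0), 90.0)
[array([331.5, 132. ]), array([331.5, 159. ])] [[0.5923 0.1175 0.091 ]
 [0.5914 0.0934 0.091 ]] [0.5918 0.1054 0.091 ]
len 0.02408138732537302 yaw -2.1497732178157625
tri (array([0.55845607, 0.1399397 , 0.3193527 ]), np.float64(0.05455934472415361))
lip [0.65380994 0.15262156 0.018     ] lip top [0.64957427 0.15489464 0.018     ]
collar [ 0.6122765  -0.20484984  0.0855    ]
```

Run:
```python
from h import *
T=cam("top");p,r=tool();W=cam("wrist")
a,b=(289.3,17.3),(286.7,141)
P=[onz(W,u,.091) for u in(a,b)];d=P[0]-P[1];print(np.round(P,4),np.mean(P,0).round(4),np.linalg.norm(d),np.degrees(np.arctan2(-d[0],d[1])))
for v in((.5545,.163,.091),(.5545,.163,.085)):print(proj(W,np.array(v)),proj(T,np.array(v)))
```

```text
[[0.5618 0.2088 0.091 ]
 [0.5518 0.1116 0.091 ]] [0.5568 0.1602 0.091 ] 0.09771752538927889 -5.918705593541766
[[284.94973258  79.23217386]] [[290.89365773 204.30007665]]
[[285.73642338  79.99757335]] [[291.04257975 204.54597109]]
```

Emit:
send_rows(deltas=[[[14,-7,-26],[0.02,0,0]],[[14,-7,-26],[0,0,0]],[[14,-7,-26],[0,0,0]],[[14,-7,-26],[0,0,0]],[[0,0,0],[0,0,0]],[[0,0,0],[0,0,0]]])

```text
clock: 8.88
eef_pos: [0.559, 0.158, 0.1602]
eef_rot: [0.834, 1.569, -0.815]
force: [0.6, 0.3, 0.0]
width: 1.0
```

Run:
```python
from h import *
p,r=tool();print(p,r.as_matrix().round(3));W=cam("wrist");w=manip.capture("wrist");cv2.imwrite("pics/w3.png",w)
g=lambda z:np.array([p[0],p[1],z]);print("tool axis at z.093",proj(W,g(.093)))
print(W)
```

```text
[0.55898606 0.15801573 0.16021781] [[ 0.001  0.997 -0.079]
 [-0.001 -0.079 -0.997]
 [-1.     0.001  0.001]]
tool axis at z.093 [[319.02878343 215.29139054]]
(array([[292.25701475,   0.        , 319.38762129],
       [  0.        , 292.25701475, 201.58310717],
       [  0.        ,   0.        ,   1.        ]]), array([[ 9.96817491e-01, -7.97157047e-02,  5.44633615e-04],
       [-7.64029806e-02, -9.53398839e-01,  2.91878806e-01],
       [-2.27480717e-02, -2.90991511e-01, -9.56455156e-01]]), array([-0.54493501,  0.17666794,  0.37049114]))
```

View pics/w3.png

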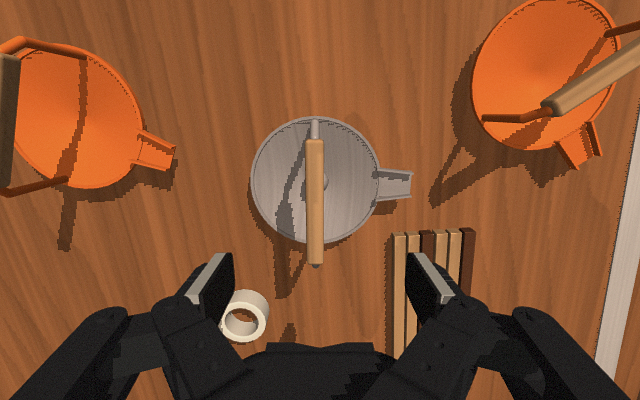

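Run:
```python
from h import *
W=cam("wrist");p,r=tool()
P=[onz(W,u,.093) for u in((314.5,140),(316,264))];d=P[0]-P[1];m=np.mean(P,0);print(np.round(P,4),m,np.linalg.norm(d),np.degrees(np.arctan2(-d[0],d[1])))
print("tool delta",r.inv().apply(m-p).round(4))
l=onz(W,(412,184.5),.018);print("lip",l,np.degrees(np.arctan2(l[1]-m[1],l[0]-m[0])))
```

```text
[[0.5606 0.2143 0.093 ]
 [0.5534 0.1165 0.093 ]] [0.55700394 0.16541922 0.093     ] 0.09805021499801668 -4.185069919645181
tool delta [ 0.0675 -0.0029 -0.0074]
lip [0.65265355 0.15623268 0.018     ] -5.486070338901892
```

Emit:
send_rows(deltas=[[[16,-2,-6],[0,0,0]],[[20,0,0],[0,0,0]],[[20,0,0],[0,0,0]],[[15,0,0],[0,0,0]],[[12,0,0],[0,0,0]],[[10,0,0],[0,0,0]],[[0,0,0],[0,0,0]],[[0,0,0],[0,0,0]]])

```text
clock: 9.93
eef_pos: [0.5572, 0.1663, 0.0674]
eef_rot: [2.051, 1.57, 0.404]
force: [0.5, -0.0, 0.7]
width: 0.999
```

Emit:
send_rows(deltas=[[[0,0,0],[0,0,0]],[[0,0,0],[0,0,0]],[[0,0,0],[0,0,0]],[[0,0,0],[0,0,0]],[[0,0,0],[0,0,0]],[[0,0,0],[0,0,0]],[[0,0,0],[0,0,0]],[[0,0,0],[0,0,0]]], hand=-1, newtons=70)

```text
clock: 10.92
eef_pos: [0.5564, 0.1662, 0.0669]
eef_rot: [-1.685, 1.57, 2.95]
force: [-3.9, -0.6, 4.1]
width: 0.152
```

The grip is on the bar, with an opening of about 13 mm. I'll lift gently.

Emit:
send_rows(deltas=[[[-1,0,0],[0,0,0]],[[-2,0,0],[0,0,0]],[[-3,0,0],[0,0,0]],[[-4,0,0],[0,0,0]],[[-5,0,0],[0,0,0]],[[-6,0,0],[0,0,0]],[[-6,0,0],[0,0,0]],[[-6,0,0],[0,0,0]],[[-6,0,0],[0,0,0]],[[-6,0,0],[0,0,0]]])

```text
clock: 12.18
eef_pos: [0.5567, 0.1662, 0.1123]
eef_rot: [2.362, 1.571, 0.714]
force: [-0.4, 0.0, -4.8]
width: 0.148
```

Emit:
send_rows(deltas=[[[-6,0,0],[0,0,0]],[[-6,0,0],[0,0,0]],[[-6,0,0],[0,0,0]],[[-6,0,0],[0,0,0]],[[-6,0,0],[0,0,0]],[[-6,0,0],[0,0,0]],[[-6,0,0],[0,0,0]],[[-5,0,0],[0,0,0]],[[-4,0,0],[0,0,0]],[[-3,0,0],[0,0,0]]])

```text
clock: 13.42
eef_pos: [0.5567, 0.1661, 0.1661]
eef_rot: [2.411, 1.571, 0.763]
force: [-0.2, 0.4, -4.8]
width: 0.143
```

Emit:
send_rows(deltas=[[[-1,0,0],[0,0,0]],[[0,0,0],[0,0,0]]])

```text
clock: 13.68
eef_pos: [0.5567, 0.1661, 0.1668]
eef_rot: [-2.551, 1.571, 2.085]
force: [-0.6, -1.1, -5.0]
width: 0.148
```

Run:
```python
from h import *
p,r=tool();print(p,r.as_matrix().round(4))
yw=np.arctan2(r.as_matrix()[1,1],r.as_matrix()[0,1]);c=np.array([.6122,-.2048]);d=c-p[:2];print("tool yaw",np.degrees(yw),"to collar",np.degrees(np.arctan2(d[1],d[0])), "q",manip.get_obs()["qpos"].round(3))
w=manip.capture("wrist");s=manip.capture("scene");cv2.imwrite("pics/lift.png",np.hstack([cv2.resize(w[:400,150:490],(400,470)),cv2.resize(s[120:270,280:407],(400,470))]))
```

```text
[0.55666698 0.16613716 0.16680504] [[-0.      0.997  -0.0769]
 [ 0.     -0.0769 -0.997 ]
 [-1.     -0.     -0.    ]]
tool yaw -4.40955474883691 to collar -81.48548289841904 q [-0.706  0.223  0.425  1.728 -0.097  1.212 -0.333]
```

View pics/lift.png

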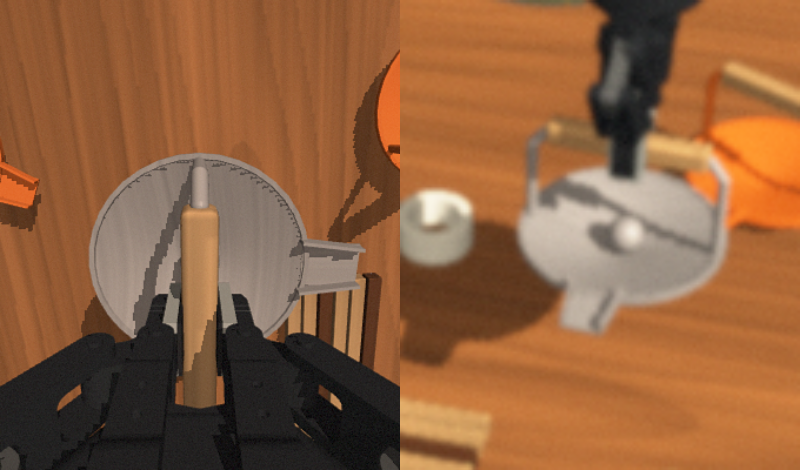

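It is held and level, with the ball in the middle at scene-crop (630,235). Next is a turn of 1.345 rad clockwise, ramped at both ends.

Emit:
send_rows(deltas=[[[0,0,0],[0.02,0,0]],[[0,0,0],[0.04,0,0]],[[0,0,0],[0.06,0,0]],[[0,0,0],[0.085,0,0]],[[0,0,0],[0.085,0,0]],[[0,0,0],[0.085,0,0]],[[0,0,0],[0.085,0,0]],[[0,0,0],[0.085,0,0]],[[0,0,0],[0.085,0,0]],[[0,0,0],[0.085,0,0]]])

```text
clock: 15.02
eef_pos: [0.5567, 0.1662, 0.1668]
eef_rot: [-0.481, 1.571, -2.847]
force: [-0.3, 1.1, -4.9]
width: 0.149
```

Emit:
send_rows(deltas=[[[0,0,0],[0.085,0,0]],[[0,0,0],[0.085,0,0]],[[0,0,0],[0.085,0,0]],[[0,0,0],[0.085,0,0]],[[0,0,0],[0.085,0,0]],[[0,0,0],[0.085,0,0]],[[0,0,0],[0.06,0,0]],[[0,0,0],[0.04,0,0]],[[0,0,0],[0.02,0,0]],[[0,0,0],[0,0,0]]])

```text
clock: 16.27
eef_pos: [0.5567, 0.1662, 0.1668]
eef_rot: [-2.669, 1.571, 0.622]
force: [-0.2, -0.6, -5.6]
width: 0.148
```

Run:
```python
from h import *
p,r=tool();m=r.as_matrix();print(p,m.round(4))
c=np.array([.6122,-.2048]);d=c-p[:2];print("tool yaw",np.degrees(np.arctan2(m[1,1],m[0,1])),"to collar",np.degrees(np.arctan2(d[1],d[0])),manip.get_obs()["joint_velocities"].round(3))
t=manip.capture("top");s=manip.capture("scene");cv2.imwrite("pics/end_t.png",t);cv2.imwrite("pics/end_s.png",s)
cv2.imwrite("pics/end.png",np.hstack([cv2.resize(t[100:290,240:490],(400,304)),cv2.resize(s[100:290,120:400],(400,304))]).repeat(1,0))
```

```text
[0.55668318 0.16620519 0.16683229] [[ 1.000e-04  1.485e-01 -9.889e-01]
 [ 0.000e+00 -9.889e-01 -1.485e-01]
 [-1.000e+00 -0.000e+00 -1.000e-04]]
tool yaw -81.46260510150084 to collar -81.48946754479401 [ 0.002 -0.002 -0.002  0.     0.002 -0.     0.007]
```

View pics/end.png

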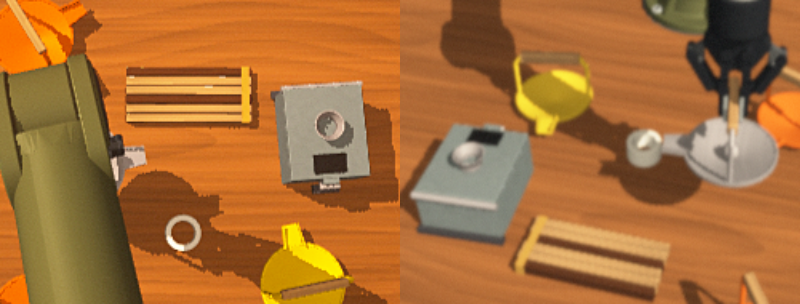

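Emit:
send_rows(deltas=[[[0,0,0],[0,0,0]],[[0,0,0],[0,0,0]],[[0,0,0],[0,0,0]],[[0,0,0],[0,0,0]]])

```text
clock: 16.88
eef_pos: [0.5567, 0.1662, 0.1669]
eef_rot: [-2.364, 1.571, 0.927]
force: [-0.2, 0.5, -4.7]
width: 0.145
```

Run:
```python
from h import *
p,_=tool();T=cam("top");l=onz(T,(331.3,196.9),.118);print(l,np.degrees(np.arctan2(l[1]-p[1],l[0]-p[0])))
w=manip.capture("wrist");s=manip.capture("scene");cv2.imwrite("pics/end2.png",np.hstack([cv2.resize(w[:400,150:490],(400,470)),cv2.resize(s[140:257,290:400],(400,425),interpolation=cv2.INTER_CUBIC)[:470] if 0 else cv2.resize(s[140:257,290:390],(400,470),interpolation=cv2.INTER_CUBIC)]))
S=cam("scene");print("expected well px in crop",(proj(S,np.array([p[0],p[1],.1+.016]))-[290,140])*4+[400,0])
```

```text
[0.5680434 0.0693778 0.118    ] -83.32271457400267
expected well px in crop [[648.26607455 214.73069407]]
```

View pics/end2.png

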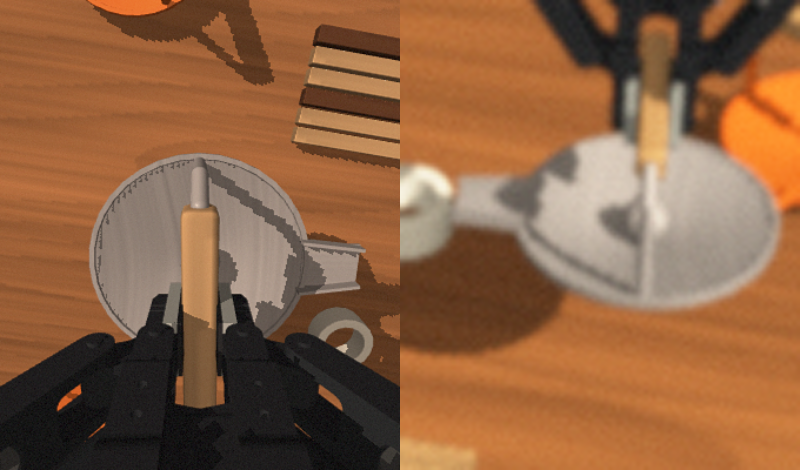

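The ball is at crop (652,215), against (648,215) expected for the dish's middle. The dish is level and still.

```bash
python3 -c "
from cell import manip; print(manip.sign_off())"
```

```text
the job is handed in; nothing more can be done
None
```

I shut the lid, then lifted the dish by its bar and turned it so that its lip points at the collar. I handed the job in at about 17 s with the arm still holding the dish. The hand-in reports no verdict.

- **Lid:** I pressed the pad until the tip stood at z = 69.2 mm with about 23 N; fully shut is 69.5 mm. The lid lay flush with its tongue under the catch just after the press, and still looked shut in the final views.
- **Dish:** I lifted it 10 cm straight up and turned it 77° clockwise. In the last wrist and scene pictures it looked level, and the tool was vertical and still.
- **Ball:** It was about 1 px from the dish's middle in the scene view.
- **Lip direction:** By the tool's yaw the lip points at −81.5°, and the collar also lies at −81.5°. A rough pixel reading of the lip gave −83.3°. That 2° difference is about the accuracy of the reading, so I did not correct it.
- **Other items:** The tape roll and the rule looked untouched. I did not check the awl in the final pictures, but the low moves stayed well clear of it.

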